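Bolt the bottle chute shut, then hold the index plunger up to let the bottles down

ROBOT

A 6-joint arm with a two-finger parallel gripper is mounted at the origin on a cart in front of the work surface, level with it; the furniture and walls round the work are solid. World frame = base frame: x ahead of the robot, y to its left, z up, the work surface at z = 0. Lengths are in m, angles in degrees, forces in N, time in s.
With the tool pointing down it reaches from about 0.35 to 0.875 m from the base axis. Payload 4.2 kg.
Tool frame: the origin (TCP) lies midway between the tips of the shut fingers; the grasp point (between the pads) lies 19 mm behind it; z points along the fingers, y is the direction in which the jaws open and shut (so a half turn about z gives the same grasp; the last joint's range is limited). The gripper opens to 87 mm and grips with 3 to 60 N. Pads are 19 mm wide; open, the fingers measure 117 mm over their backs; the gripper's body (75 mm by 190 mm) begins 51 mm behind the grasp point.
Start: joints at [79.217, 22.042, 0.453, 0, -68.411, -14.817], TCP at [0.27, 0.564, 0.223] pointing down, gripper open.
Joint ranges: [-179.83, 179.83], [-69.29, 118.12], [-61.27, 80.66], [-181.25, 117.63], [-171.15, -9.14], [-177.46, 177.46]. Speed limits (degrees/s): [159.86, 159.86, 180, 180, 180, 180].

INTERFACE

Orientations are given as a 3x3 rotation matrix whose columns are the frame's x, y, z axes.
In Python, from station import sense, capture, finish_job gives the robot as it stands. The module is installed in compiled form; this text tells all that it offers.
- The arm moves only by the shell command python3 -m jog 'ROWS' [OPENING]. ROWS is JSON, a list of rows, each a list of 6 numbers: the shift along the tool's x, y, z in cm, then the turn, a rotation vector about the tool's x, y, z in degrees. In form: [[dx, dy, dz, wx, wy, wz], ...]. A call has exactly 5 rows; each row shifts and turns the commanded pose from where the row before left it, along the tool's axes as they then stand; what a row does not reach is not made up. A row lasts 1/12 s, in which the tool goes at most 41.7 mm and 7.16 degrees, less where a joint would pass 70% of its speed; a pose out of reach is approached as far as the arm can. A call is refused whole if a number of a shift passes 4.17 or a number of a turn 7.16, either way. A call with a gripper value outside its range is refused whole. OPENING is the finger opening in cm, from 0 to 8.7, set as the call begins (- or left out, the last holds). The fingers move at their own pace and stop on an object; the grip force is fixed at half the most. Time passes only in rows, so rows that do not move let the fingers close, or fill a call up. It gives the time, the measured TCP pose, the force and the opening at its end, in the units of the state.
- sense(): the state, without advancing time (a new reading comes with each control period).
- capture(name): name is "scene" or "top"; returns a dict with "frame" (420x560x3 uint8, red, green, blue), "fx", "fy", "cx", "cy" (pixels), "world_to_cam" (4x4, takes a point from world to camera coordinates). Camera axes: x right, y up, looking along -z (the intrinsics and any distortion apply to the point x, -y, -z); pixel columns grow to the right and rows downward; lengths in m; the calibration is good to about 2 mm. A picture is of the moment at which its call begins. There is no depth.
- finish_job(): hands the job in, once; it reports no verdict.
The state is a dict: "time_s": time; "joints": joint angles; "joint_velocities": joint speeds; "effort": joint torques, N m; "tcp_pos": TCP position; "ee_rot": TCP orientation; "wrist_force": force on the tool from outside, world axes, zero at the start; "moment": the same for the moment, N m; "gripper_width": opening from 0.0 (shut) to 1.0 (fully open).
Only numpy, scipy, OpenCV 4.12 (cv2) and the standard library are available. Lean on these libraries where they do the work, as an engineer would, in place of code of your own. Each camera call takes 0.05 s, during which the arm holds its last target.

TASK

Two capped bottles wait in the sloping chute behind its sprung index plunger. First slide the red-handled bolt at the chute's lower end all the way across into its keeper, so that nothing can run off onto the table; then pull the black plunger knob straight up as far as it goes, so that the pin is out of the bottles' way and both run down against the bolt. Finish while still holding the knob fully up, because the rear bottle then lies under the pin, and leave the things standing around the chute where they are.

Things in the scene. Friction and masses are not known exactly. Their poses are not given: they have to be found in the camera images.
- chute: Fixed chute from the filling machine to the packing table: steel rails, slippery white deck (bottles slide by themselves). Origin on the table (z = 0) under its middle; z up. It runs along its y axis, falling 20 degrees towards -y. Deck 374 mm long, its surface 90 mm above the table at the lower end, 218 mm at the upper. Channel 60 mm wide, rails 4 mm thick and 28 mm high.
- bolt_line (a point): Point on the bolt's axis in the middle of the channel near the lower end, 111 mm above the table, axes as the chute's. The 10 mm bolt crosses here. Its barrel (plate and two guide blocks, tops 121 mm above the table) reaches to x = +184 mm on the +x side; the keeper block is on the -x side. Rail tops by it: 125 to 129 mm above the table. Bottles stop with the base 5 mm uphill of it.
- bolt (a joint): Travel of the bolt in m: 0 fully open (tip level with the +x rail), 0.082 fully home, tip 14 mm deep past the -x rail in its keeper. It slides along the chute's -x direction with 1 to 2 N of friction and stays where it is left. It starts between 0 and 0.02.
- bolt_grip (a point): Middle of the bolt's upright red grip, a vertical round sleeve 18 mm in diameter and 32 mm tall; the point lies 14 mm below its top, 40 mm above the bolt's axis, about 151 mm above the table. It moves with the bolt along the chute's -x direction; its x in the chute frame is 0.144 m less the bolt joint's value. Axes as the chute's.
- plunger (a joint): Lift of the index plunger in m: 0 seated (nose of the 10 mm pin 8 mm deep in the deck's seat hole, blocking the bottles), 0.042 at its upper stop (nose 34 mm above the deck, 6 mm over the bottles). It moves straight up; spring and weight pull it down with about 5 N when seated, rising to 10 N at the stop. It does not latch.
- pull_knob: Black round pull knob on the plunger. Origin: its centre, 230 mm above the table when seated; z up. 24 mm in diameter from 3 mm below to 10 mm above the origin, 18 mm and less below that; top 13 mm above, foot 13 mm below. Under it a steel sleeve (18 mm, 25 mm at its foot) and a level blue bridge (79 mm along the chute's x, 36 mm along y), top 33 mm below the origin when seated.
- bottle_front: The lower of the two bottles in the chute, base against the pin at the start. Gold flat oval bottle with white shoulder and cap, 26 x 52 mm and 97 mm long, about 75 g, lying flat in the chute channel with its base downhill. Origin: centre of its base; its z axis runs from base to cap (uphill), its x axis through its 26 mm thickness.
- bottle_rear: The upper of the two bottles in the chute, base against the cap of the front one. Gold flat oval bottle with white shoulder and cap, 26 x 52 mm and 97 mm long, about 75 g, lying flat in the chute channel with its base downhill. Origin: centre of its base; its z axis runs from base to cap (uphill), its x axis through its 26 mm thickness.
- packed_a: Bystander: a bottle of the same kind standing upright on the packing table beyond the chute's lower end, 97 mm tall. Origin: centre of its base. Leave it alone.
- packed_b: Bystander: a second upright bottle on the packing table, 97 mm tall. Origin: centre of its base. Leave it alone.
- nozzle: Bystander: a spare white filling nozzle, 32 mm wide and 67 mm tall, standing on the machine top beyond the chute's upper end. Origin: centre of its foot. Leave it alone.

How it is judged (in metres and radians):
On the way, in this order (a step that is already met when the one before it is completed fails the run):
1. the bolt is home in its keeper while the plunger is still seated (value of joint bolt above 0.076 m and value of joint plunger below 0.005 m), for 0.2 s.
2. the fingers pull the plunger fully up (value of joint plunger above 0.036 m and contact force between the fingers and pull_knob above 1 N), for 0.2 s.
At the end, for the whole second after the job is handed in: Bolt home (joint over 0.076 m); the fingers still hold the knob (over 1 N) with the plunger up (joint over 0.036 m); both bottles at rest in the chute, the front one's base against the bolt (within 12 mm), the rear one's against the front cap (within 17 mm) (all of step 2 and value of joint bolt above 0.076 m and y of bottle_front in the frame of chute between -0.164 and -0.14 m and z of bottle_front in the frame of chute above 0.1 m and y of bottle_rear in the frame of chute between -0.078 and -0.044 m and z of bottle_rear in the frame of chute above 0.13 m and linear speed of each of bottle_front, bottle_rear below 0.03 m/s); the arm keeps its last pose, push and grip.
It fails at once if the standing bottle (packed_a) is shifted by more than 30 mm or knocked over (distance of packed_a from where it was at the start of the episode above 0.03 m or angle between packed_a's own z axis and vertical above 0.5 rad).
It fails at once if the standing bottle (packed_b) is shifted by more than 30 mm or knocked over (distance of packed_b from where it was at the start of the episode above 0.03 m or angle between packed_b's own z axis and vertical above 0.5 rad).
It fails at once if the standing nozzle (nozzle) is shifted by more than 30 mm or knocked over (distance of nozzle from where it was at the start of the episode above 0.03 m or angle between nozzle's own z axis and vertical above 0.5 rad).
It also fails if it takes over 42 s, if anything falls off the work surface, if the arm or the gripper's body presses on something with over 40 N, if the wrist force passes 120 N, or if a joint passes its speed limit or range.

## Working session

There is one attempt and no reset: what is moved stays moved. The work goes in short steps, Python scripts to look and compute and a shell command to move; the robot and the scene stay as the last step left them, time stands still between calls to the robot, and variables do not carry over. Pictures are saved under pics/ and viewed, and the job is handed in when it is done.

```bash
mkdir -p pics
python3 - <<'E'
from station import sense,capture
import cv2,json
s=sense();print(s)
for n in("scene","top"):
    c=capture(n);cv2.imwrite(f"pics/{n}0.png",c["frame"][:,:,::-1])
    print(n,c["fx"],c["fy"],c["cx"],c["cy"],c["world_to_cam"],[k for k in c])
E
```

```text
{'time_s': 0.0, 'joints': array([ 7.92166761e+01,  2.20925606e+01,  3.79375433e-01, -2.86108137e-02,
       -6.84107297e+01, -1.48166143e+01]), 'joint_velocities': array([-0.0096661 ,  0.0644562 , -0.04533512, -0.07561192, -0.04087696,
        0.09059006]), 'effort': array([ 4.21831930e-05, -3.90659916e+01,  1.87403762e+01,  4.21990067e+00,
        1.09803447e-02, -1.93638907e-04]), 'tcp_pos': array([0.26977688, 0.56311058, 0.22143886]), 'ee_rot': array([[ 9.01753416e-01, -4.32249970e-01, -8.60748890e-04],
       [-4.32250814e-01, -9.01751120e-01, -2.03761593e-03],
       [ 1.04578152e-04,  2.20948654e-03, -9.99997554e-01]]), 'wrist_force': array([ 0.05513395,  0.11104488, -0.36519533]), 'moment': array([-0.0082089 ,  0.0164186 ,  0.03511286]), 'gripper_width': 0.998318894596969}
scene 443.5805408427622 443.5805408427622 281.25380839151916 214.14281075794466 [[ 0.91070247 -0.41257768  0.02001678 -0.58708714]
 [ 0.21956084  0.52455568  0.82257788 -0.08524706]
 [-0.34987719 -0.74472881  0.56830005 -0.9979447 ]
 [ 0.          0.          0.          1.        ]] ['frame', 'fx', 'fy', 'cx', 'cy', 'world_to_cam']
top 452.9706909765615 452.9706909765615 287.0870540913055 209.61097101384146 [[-0.01341819 -0.99970754  0.02011914 -0.32076607]
 [ 0.9979136  -0.01211786  0.06341619 -0.50826758]
 [-0.06315385  0.0209281   0.99778435 -1.16229713]
 [ 0.          0.          0.          1.        ]] ['frame', 'fx', 'fy', 'cx', 'cy', 'world_to_cam']
```

View pics/scene0.png

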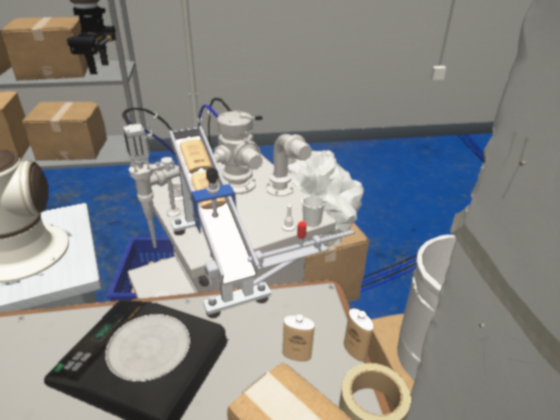

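View pics/top0.png

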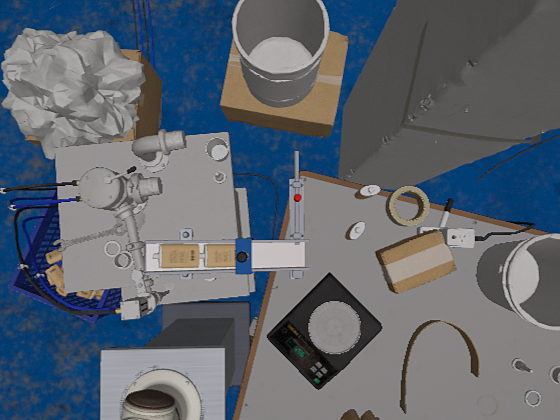

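The top view shows the chute along image-horizontal, with its lower end to the right. The red grip is at about (297,198) and the black knob at about (242,257). The packed bottles are at about (370,190) and (357,230). In the scene view the grip is at (302,229) and the knob at (212,175). I'll zoom in and measure.

```bash
cat > h.py <<'E'
import numpy as np,cv2
from station import sense,capture
def ray(c,u,v):
    W=c["world_to_cam"];R=W[:3,:3];t=W[:3,3]
    d=np.array([(u-c["cx"])/c["fx"],-(v-c["cy"])/c["fy"],-1.]);return -R.T@t,R.T@d
def atz(c,u,v,z):
    o,d=ray(c,u,v);return o+d*(z-o[2])/d[2]
def tri(rs):
    A=0;b=0
    for o,d in rs:
        d=d/np.linalg.norm(d);P=np.eye(3)-np.outer(d,d);A=A+P;b=b+P@o
    return np.linalg.solve(A,b)
def proj(c,p):
    q=c["world_to_cam"]@np.r_[p,1];return np.array([c["cx"]+c["fx"]*q[0]/-q[2],c["cy"]-c["fy"]*q[1]/-q[2]])
def crop(c,u,v,r,k,fn):
    f=c["frame"][:,:,::-1];u,v=int(u),int(v)
    cv2.imwrite(fn,cv2.resize(f[max(0,v-r):v+r,max(0,u-r):u+r],None,fx=k,fy=k,interpolation=cv2.INTER_CUBIC))
def red(c):
    f=c["frame"].astype(int);m=((f[...,0]>130)&(f[...,1]<80)&(f[...,2]<80)).astype(np.uint8)
    n,l,s,ce=cv2.connectedComponentsWithStats(m);return [(list(s[i]),ce[i].round(1)) for i in range(1,n) if s[i][4]>8]
E
python3 - <<'E'
from h import *
t=capture("top");s=capture("scene")
print(red(t),red(s))
crop(t,270,225,60,6,"pics/tc.png"); crop(s,245,215,65,6,"pics/sc.png")
for (n,c,uv) in(("t",t,(297,198)),("s",s,(302,229))): print(n,atz(c,*uv,.155))
for (n,c,uv) in(("t",t,(242,257)),("s",s,(212,175))): print(n,atz(c,*uv,.235))
E
```

```text
[([np.int32(294), np.int32(194), np.int32(7), np.int32(7), np.int32(37)], array([297.2, 196.8]))] [([np.int32(298), np.int32(223), np.int32(8), np.int32(15), np.int32(99)], array([301.3, 230.3]))]
t [ 0.52217491 -0.34768836  0.155     ]
s [ 0.52401395 -0.35290447  0.155     ]
t [ 0.39129464 -0.22607239  0.235     ]
s [ 0.39267402 -0.23074448  0.235     ]
```

View pics/tc.png

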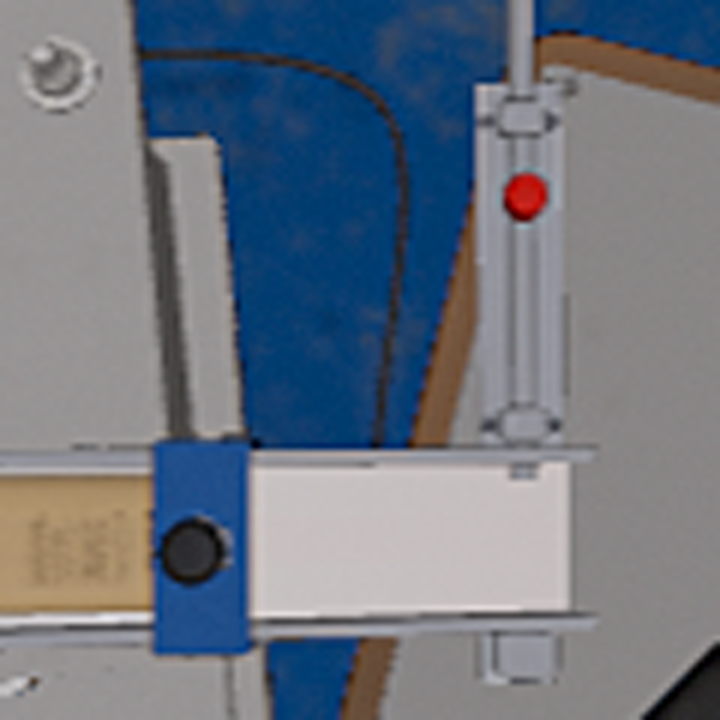

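View pics/sc.png

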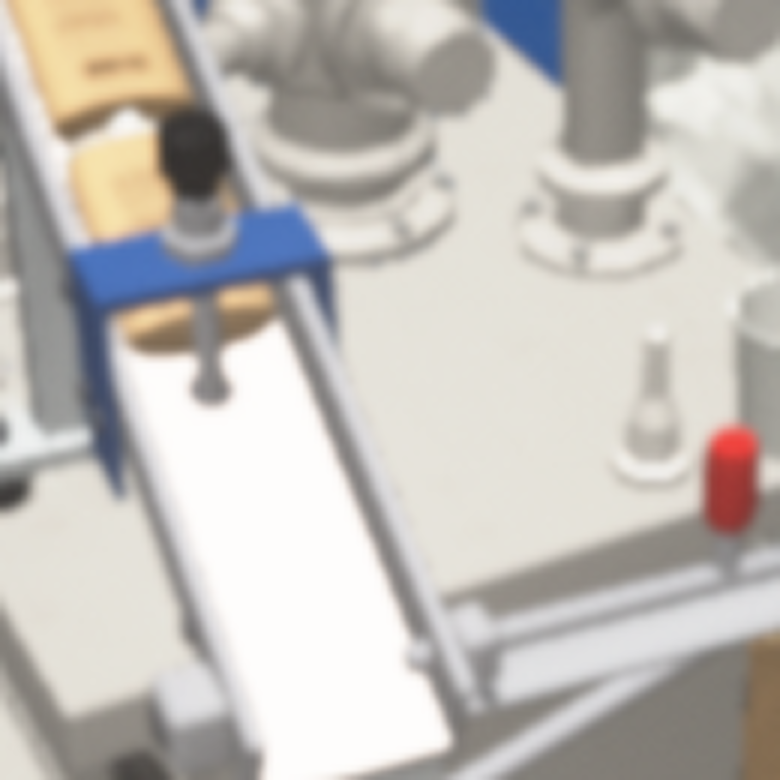

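Run:
```python
from h import *
t=capture("top");s=capture("scene")
T=lambda x,y:((x+.5)/6-.5+210,(y+.5)/6-.5+165)
S=lambda x,y:((x+.5)/6-.5+180,(y+.5)/6-.5+150)
print("cams",ray(t,0,0)[0],ray(s,0,0)[0])
print("grip top t",atz(t,*T(526,197),.165),"s",atz(s,*S(733,442),.165), "s mid",atz(s,*S(731,480),.149))
print("grip tri",tri([ray(t,*T(526,197)),ray(s,*S(733,442))]))
print("knob t",atz(t,*T(192,551),.240),"s",atz(s,*S(195,125),.243),atz(s,*S(194,140),.2335))
print("knob tri",tri([ray(t,*T(192,551)),ray(s,*S(195,125))]))
for p in((520,10),(524,118),(524,425),(525,655)):print("boltaxis",atz(t,*T(*p),.115))
for p in((155,440),(248,440),(155,655),(248,655)):print("bridge",atz(t,*T(*p),.197))
```

```text
cams [ 0.42949949 -0.30250671  1.19840781] [ 0.20422053 -0.94070039  0.64900597]
grip top t [ 0.52262145 -0.3478484   0.165     ] s [ 0.52518506 -0.34847852  0.165     ] s mid [ 0.52604938 -0.3469949   0.149     ]
grip tri [ 0.52378416 -0.34837379  0.16521828]
knob t [ 0.39272617 -0.2256034   0.24      ] s [ 0.39425749 -0.22796581  0.243     ] [ 0.39555361 -0.22048315  0.2335    ]
knob tri [ 0.3937497  -0.22606354  0.24213696]
boltaxis [ 0.60262548 -0.34874848  0.115     ]
boltaxis [ 0.55893968 -0.34971165  0.115     ]
boltaxis [ 0.43600629 -0.34789227  0.115     ]
boltaxis [ 0.34504717 -0.34694253  0.115     ]
bridge [ 0.4318192  -0.20888716  0.197     ]
bridge [ 0.43136253 -0.24296513  0.197     ]
bridge [ 0.35346389 -0.20840126  0.197     ]
bridge [ 0.352956   -0.24230936  0.197     ]
```

```bash
python3 - <<'E'
from h import *
t=capture("top");s=capture("scene")
for uv in((515,50),(490,130),(470,200),(475,262),(415,390)):
    o,d=ray(s,*uv);d/=np.linalg.norm(d)
    for L in(.3,.5,.7,.9,1.2,1.5):
        p=o+L*d;print(uv,L,p.round(2),proj(t,p).round(0))
E
python3 - <<'E'
import cv2
from station import capture
f=capture("scene")["frame"][:,360:,::-1]
cv2.imwrite("pics/g.png",cv2.resize(f,None,fx=1.4,fy=1.4))
E
```

```text
(515, 50) 0.3 [ 0.43 -0.76  0.59] [610. 231.]
(515, 50) 0.5 [ 0.59 -0.64  0.54] [503. 129.]
(515, 50) 0.7 [ 0.74 -0.52  0.5 ] [410.  41.]
(515, 50) 0.9 [ 0.89 -0.39  0.46] [329. -36.]
(515, 50) 1.2 [ 1.12 -0.21  0.39] [ 225. -134.]
(515, 50) 1.5 [ 1.35 -0.03  0.33] [ 139. -216.]
(490, 130) 0.3 [ 0.42 -0.77  0.54] [594. 238.]
(490, 130) 0.5 [ 0.57 -0.65  0.47] [489. 150.]
(490, 130) 0.7 [ 0.72 -0.53  0.4 ] [404.  78.]
(490, 130) 0.9 [ 0.86 -0.42  0.33] [334.  19.]
(490, 130) 1.2 [ 1.08 -0.25  0.22] [249. -52.]
(490, 130) 1.5 [ 1.3  -0.07  0.11] [ 181. -109.]
(470, 200) 0.3 [ 0.41 -0.78  0.5 ] [585. 247.]
(470, 200) 0.5 [ 0.55 -0.67  0.4 ] [484. 170.]
(470, 200) 0.7 [ 0.68 -0.56  0.31] [406. 110.]
(470, 200) 0.9 [ 0.82 -0.46  0.21] [344.  63.]
(470, 200) 1.2 [ 1.03 -0.29  0.06] [272.   8.]
(470, 200) 1.5 [ 1.23 -0.13 -0.09] [217. -34.]
(475, 262) 0.3 [ 0.4  -0.8   0.47] [586. 251.]
(475, 262) 0.5 [ 0.53 -0.71  0.35] [492. 180.]
(475, 262) 0.7 [ 0.67 -0.62  0.24] [421. 127.]
(475, 262) 0.9 [ 0.8  -0.52  0.12] [367.  86.]
(475, 262) 1.2 [ 1.   -0.38 -0.06] [304.  39.]
(475, 262) 1.5 [ 1.19 -0.25 -0.24] [258.   4.]
(415, 390) 0.3 [ 0.35 -0.83  0.41] [580. 281.]
(415, 390) 0.5 [ 0.44 -0.76  0.25] [493. 228.]
(415, 390) 0.7 [ 0.54 -0.68  0.09] [431. 191.]
(415, 390) 0.9 [ 0.64 -0.61 -0.07] [385. 163.]
(415, 390) 1.2 [ 0.78 -0.5  -0.31] [335. 133.]
(415, 390) 1.5 [ 0.93 -0.39 -0.54] [298. 111.]
```

View pics/g.png

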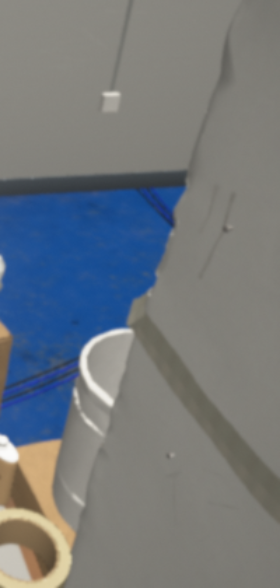

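Run:
```python
from h import *
t=capture("top");s=capture("scene")
for a,b in(((105,187),(237,118)),((175,140),(295,140)),((220,178),(289,210)),((130,308),(133,130))):
    p=tri([ray(t,*a),ray(s,*b)]);print(p.round(3),proj(t,p).round(0),proj(s,p).round(0))
```

```text
[0.548 0.073 0.208] [105. 186.] [236. 118.]
[ 0.648 -0.074  0.193] [174. 142.] [297. 140.]
[ 0.587 -0.16   0.061] [221. 177.] [287. 210.]
[0.289 0.005 0.245] [130. 308.] [133. 130.]
```

```bash
python3 -m jog '[[0,0,-4,0,0,-5.1],[0,0,-4,0,0,-5.1],[0,0,-4,0,0,-5.1],[0,0,-4,0,0,-5.1],[0,0,-4,0,0,-5.1]]' && python3 -c "
from station import sense
s=sense();print(s['joints'].round(1),s['ee_rot'].round(4),s['tcp_pos'])"
```

```text
time_s: 0.97
tcp_pos: [0.2699, 0.5631, 0.4249]
ee_rot: [[1.0, 0.003, 0.0], [0.003, -1.0, 0.001], [0.0, -0.001, -1.0]]
wrist_force: [-0.6, 1.6, 0.4]
gripper_width: 0.999
[ 79.2  18.9  23.9   0.  -94.9  10.9] [[ 1.0e+00  2.7e-03  2.0e-04]
 [ 2.7e-03 -1.0e+00  6.0e-04]
 [ 2.0e-04 -6.0e-04 -1.0e+00]] [0.26991735 0.56305551 0.42494463]
```

```bash
python3 -m jog '[[1.05,3.8,0,0,0,0],[1.05,3.8,0,0,0,0],[1.05,3.8,0,0,0,0],[1.05,3.8,0,0,0,0],[1.05,3.8,0,0,0,0]]';python3 -m jog '[[1.05,3.8,0,0,0,0],[1.05,3.8,0,0,0,0],[1.05,3.8,0,0,0,0],[1.05,3.8,0,0,0,0],[1.05,3.8,0,0,0,0]]'; python3 -m jog '[[1.05,3.8,0,0,0,0],[1.05,3.8,0,0,0,0],[1.05,3.8,0,0,0,0],[1.05,3.8,0,0,0,0],[1.05,3.8,0,0,0,0]]'
```

```text
time_s: 1.38
tcp_pos: [0.3222, 0.3717, 0.4227]
ee_rot: [[1.0, -0.001, 0.0], [-0.001, -1.0, 0.0], [0.0, -0.0, -1.0]]
wrist_force: [0.9, 1.1, 0.4]
gripper_width: 0.999
time_s: 1.8
tcp_pos: [0.3741, 0.1814, 0.423]
ee_rot: [[1.0, -0.001, 0.001], [-0.001, -1.0, 0.001], [0.001, -0.001, -1.0]]
wrist_force: [0.7, -0.0, -0.5]
gripper_width: 0.997
time_s: 2.22
tcp_pos: [0.4263, -0.0086, 0.4231]
ee_rot: [[1.0, -0.001, 0.001], [-0.001, -1.0, 0.001], [0.001, -0.001, -1.0]]
wrist_force: [1.1, 1.1, -0.4]
gripper_width: 0.996
```

```bash
python3 -m jog '[[0.98,3.4,0,0,0,0],[0.98,3.4,0,0,0,0],[0.98,3.4,0,0,0,0],[0.98,3.4,0,0,0,0],[0.98,3.4,0,0,0,0]]';python3 -m jog '[[0.98,3.4,0,0,0,0],[0.98,3.4,0,0,0,0],[0.98,3.4,0,0,0,0],[0.98,3.4,0,0,0,0],[0.98,3.4,0,0,0,0]]';  python3 -m jog '[[0,0,4,0,0,0],[0,0,4,0,0,0],[0,0,4,0,0,0],[0,0,4,0,0,0],[0,0,4,0,0,0]]'
python3 - <<'E'
from h import *
t=capture("top");s=capture("scene")
crop(t,297,200,60,6,"pics/tc2.png"); crop(s,290,190,65,6,"pics/sc2.png")
print(sense()['tcp_pos'],sense()['joints'].round(1))
E
```

```text
time_s: 2.63
tcp_pos: [0.4752, -0.1786, 0.4228]
ee_rot: [[1.0, -0.002, 0.001], [-0.002, -1.0, 0.0], [0.001, -0.0, -1.0]]
wrist_force: [1.1, 0.3, 0.4]
gripper_width: 1.0
time_s: 3.05
tcp_pos: [0.524, -0.3486, 0.4226]
ee_rot: [[1.0, -0.002, 0.0], [-0.002, -1.0, -0.0], [0.0, 0.0, -1.0]]
wrist_force: [0.4, -0.2, 0.2]
gripper_width: 1.001
time_s: 3.47
tcp_pos: [0.5235, -0.3469, 0.221]
ee_rot: [[1.0, -0.002, 0.001], [-0.002, -1.0, -0.0], [0.001, 0.0, -1.0]]
wrist_force: [1.1, -0.2, 0.2]
gripper_width: 1.005
[ 0.51967118 -0.34452631  0.21461818] [-18.8  22.7   0.4  -0.2 -68.6 108.7]
```

View pics/tc2.png

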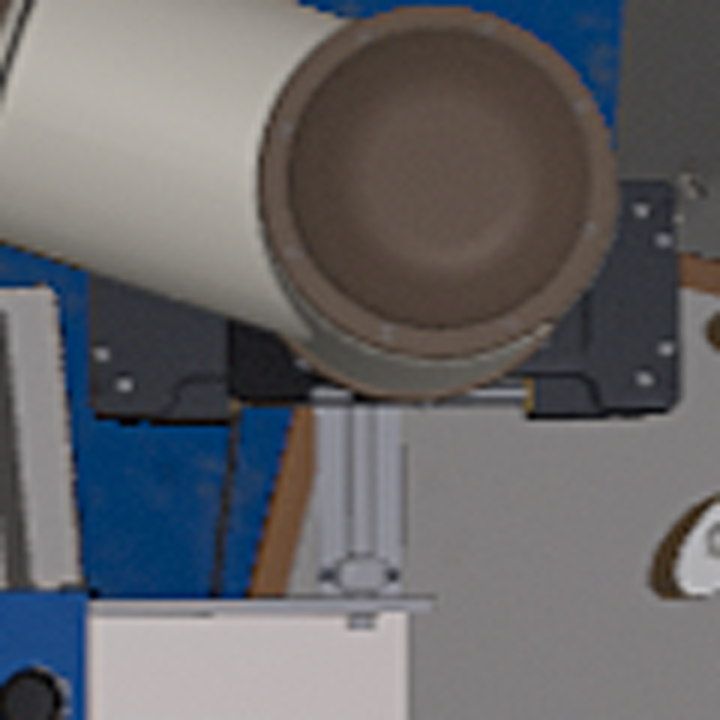

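View pics/sc2.png

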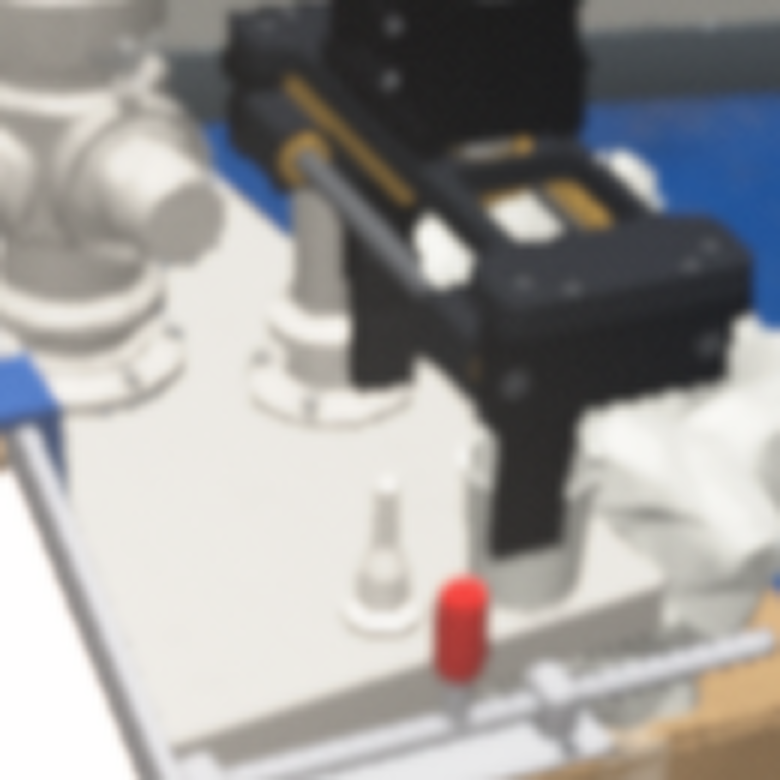

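```bash
python3 -m jog '[[0,0,2,0,0,0],[0,0,2,0,0,0],[0,0,2,0,0,0],[0,0,0,0,0,0],[0,0,0,0,0,0]]'
python3 - <<'E'
from h import *
print(sense()['tcp_pos'])
t=capture("top");print(sense()['tcp_pos'],sense()['joint_velocities'].round(2));s=capture("scene")
print(sense()['tcp_pos'])
crop(t,297,200,60,6,"pics/tc3.png"); crop(s,290,190,65,6,"pics/sc3.png")
E
```

```text
time_s: 3.98
tcp_pos: [0.5249, -0.3474, 0.1644]
ee_rot: [[1.0, -0.001, 0.001], [-0.001, -1.0, -0.002], [0.001, 0.002, -1.0]]
wrist_force: [-0.8, 0.2, 0.4]
gripper_width: 0.998
[ 0.52485423 -0.34742352  0.16441072]
[ 0.52545021 -0.34767103  0.16534407] [ 0.02 -0.78  0.49  0.04  0.42  0.05]
[ 0.52561911 -0.34767465  0.16564854]
```

View pics/sc3.png

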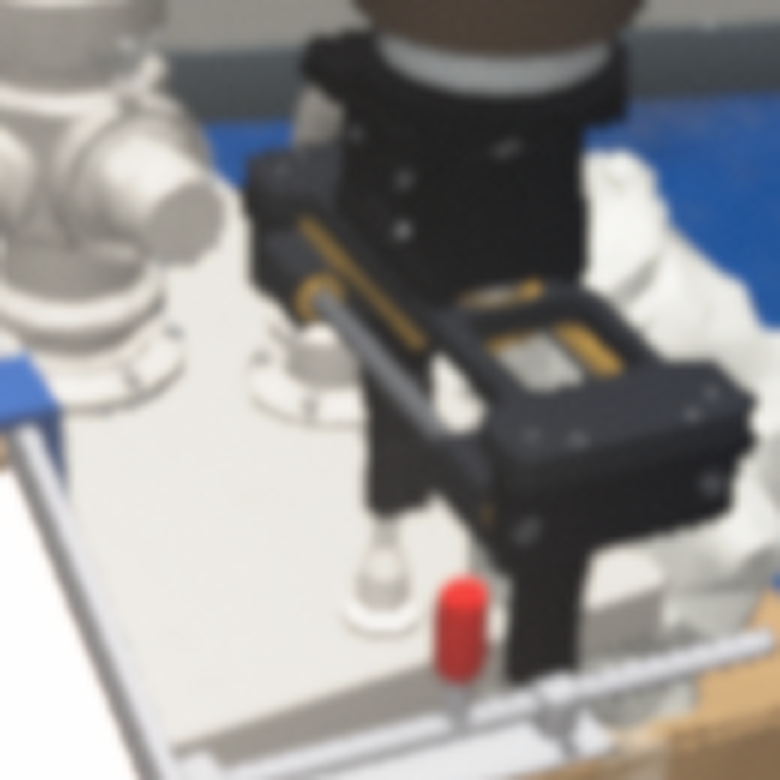

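```bash
python3 -m jog '[[-0.1,0,1.0,0,0,0],[0,0,1.1,0,0,0],[0,0,1.0,0,0,0],[0,0,0,0,0,0],[0,0,0,0,0,0]]'; python3 -m jog '[[0,0,0,0,0,0],[0,0,0,0,0,0],[0,0,0,0,0,0],[0,0,0,0,0,0],[0,0,0,0,0,0]]' 0;python3 -m jog '[[0,0,0,0,0,0],[0,0,0,0,0,0],[0,0,0,0,0,0],[0,0,0,0,0,0],[0,0,0,0,0,0]]'
```

```text
time_s: 4.5
tcp_pos: [0.5223, -0.3466, 0.1303]
ee_rot: [[1.0, -0.002, -0.002], [-0.002, -1.0, 0.001], [-0.002, -0.001, -1.0]]
wrist_force: [0.1, 0.6, 0.4]
gripper_width: 0.994
time_s: 4.92
tcp_pos: [0.5231, -0.3469, 0.1319]
ee_rot: [[1.0, -0.002, 0.001], [-0.002, -1.0, -0.0], [0.001, 0.0, -1.0]]
wrist_force: [0.1, -0.6, -0.5]
gripper_width: 0.709
time_s: 5.33
tcp_pos: [0.5229, -0.3468, 0.1315]
ee_rot: [[1.0, -0.002, -0.0], [-0.002, -1.0, 0.0], [-0.0, -0.0, -1.0]]
wrist_force: [0.3, 0.2, -0.1]
gripper_width: 0.326
```

```bash
python3 -m jog '[[0,0,0,0,0,0],[0,0,0,0,0,0],[0,0,0,0,0,0],[0,0,0,0,0,0],[0,0,0,0,0,0]]'
```

```text
time_s: 5.75
tcp_pos: [0.523, -0.3484, 0.1316]
ee_rot: [[1.0, -0.002, 0.0], [-0.002, -1.0, -0.002], [0.0, 0.002, -1.0]]
wrist_force: [-0.6, -4.5, -1.6]
gripper_width: 0.189
```

```bash
python3 -m jog '[[-0.8,0,0,0,0,0],[-1.3,0,0,0,0,0],[-1.3,0,0,0,0,0],[-1.3,0,0,0,0,0],[-1.2,0,0,0,0,0]]';python3 -m jog '[[-0.3,0,0,0,0,0],[-0.3,0,0,0,0,0],[0,0,0,0,0,0],[0,0,0,0,0,0],[0,0,0,0,0,0]]'
python3 - <<'E'
from h import *
s=capture("scene");t=capture("top");st=sense();print(st['tcp_pos'],st['wrist_force'],st['gripper_width'],red(s),red(t))
crop(s,245,215,65,6,"pics/sc4.png")
E
```

```text
time_s: 6.17
tcp_pos: [0.4643, -0.3479, 0.1316]
ee_rot: [[1.0, -0.002, 0.003], [-0.002, -1.0, -0.002], [0.003, 0.002, -1.0]]
wrist_force: [2.5, -4.6, -3.0]
gripper_width: 0.193
time_s: 6.58
tcp_pos: [0.4575, -0.3478, 0.1316]
ee_rot: [[1.0, -0.002, -0.001], [-0.002, -1.0, -0.002], [-0.001, 0.002, -1.0]]
wrist_force: [-1.4, -6.0, -2.5]
gripper_width: 0.194
[ 0.45752799 -0.34784355  0.13157884] [-1.21917803 -5.71569511 -1.73822556] 0.19408049425026452 [] []
```

View pics/sc4.png

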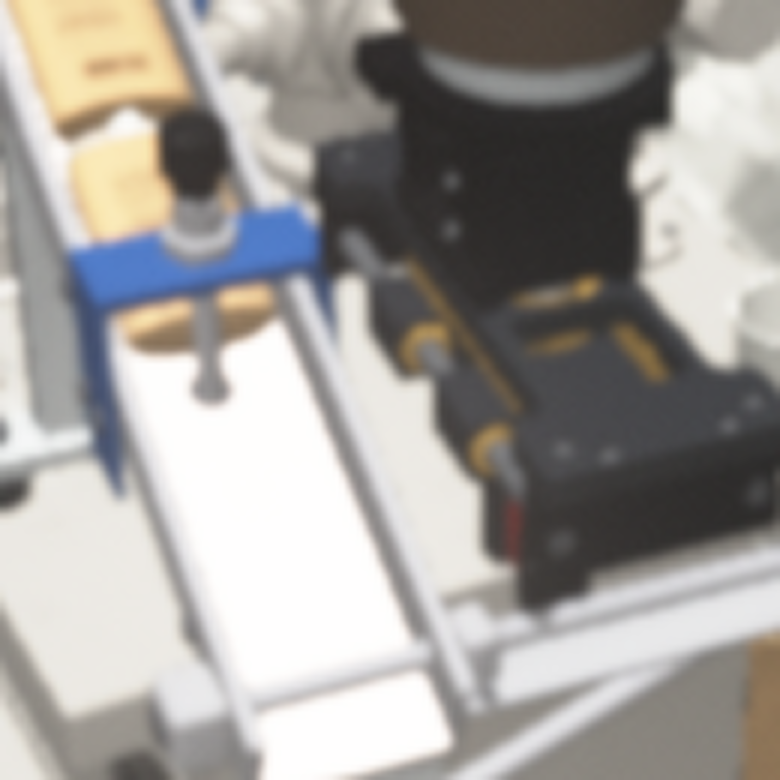

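The bolt now crosses the channel and the red grip is still held at crop (510,525). I'll push on to feel the end stop.

```bash
python3 -m jog '[[-0.2,0,0,0,0,0],[-0.2,0,0,0,0,0],[0,0,0,0,0,0],[0,0,0,0,0,0],[0,0,0,0,0,0]]';python3 -m jog '[[-0.3,0,0,0,0,0],[0,0,0,0,0,0],[0,0,0,0,0,0],[0,0,0,0,0,0],[0,0,0,0,0,0]]'
```

```text
time_s: 7.1
tcp_pos: [0.4542, -0.3478, 0.1316]
ee_rot: [[1.0, -0.002, 0.001], [-0.002, -1.0, -0.002], [0.001, 0.002, -1.0]]
wrist_force: [1.2, -6.0, -2.9]
gripper_width: 0.192
time_s: 7.52
tcp_pos: [0.4522, -0.3478, 0.1316]
ee_rot: [[1.0, -0.002, 0.003], [-0.002, -1.0, -0.002], [0.003, 0.002, -1.0]]
wrist_force: [3.2, -5.7, -4.0]
gripper_width: 0.196
```

```bash
python3 -m jog '[[-0.3,0,0,0,0,0],[0,0,0,0,0,0],[0,0,0,0,0,0],[0,0,0,0,0,0],[0,0,0,0,0,0]]'
```

```text
time_s: 7.93
tcp_pos: [0.4522, -0.3479, 0.1317]
ee_rot: [[1.0, -0.001, 0.009], [-0.001, -1.0, -0.003], [0.009, 0.003, -1.0]]
wrist_force: [8.2, -4.3, -6.6]
gripper_width: 0.196
```

```bash
python3 -m jog '[[-0.3,0,0,0,0,0],[0,0,0,0,0,0],[0,0,0,0,0,0],[0,0,0,0,0,0],[0,0,0,0,0,0]]'
```

```text
time_s: 8.35
tcp_pos: [0.4521, -0.3479, 0.1318]
ee_rot: [[1.0, -0.001, 0.015], [-0.001, -1.0, -0.005], [0.015, 0.005, -1.0]]
wrist_force: [14.8, -4.4, -11.2]
gripper_width: 0.194
```

```bash
python3 -m jog '[[0.6,0,0,0,0,0],[0,0,0,0,0,0],[0,0,0,0,0,0],[0,0,0,0,0,0],[0,0,0,0,0,0]]' 7.5; python3 -m jog '[[0,0,0,0,0,0],[0,0,-0.5,0,0,0],[0,0,-2,0,0,0],[0,0,-4,0,0,0],[0,0,-4,0,0,0]]'; python3 -m jog '[[0,0,-4,0,0,0],[0,0,-4,0,0,0],[0,0,-2,0,0,0],[0,0,0,0,0,0],[0,0,0,0,0,0]]'
python3 - <<'E'
from h import *
s=capture("scene");t=capture("top");st=sense();print(st['tcp_pos'],st['wrist_force'],st['gripper_width'],red(s),red(t))
for c in (s,):
  for r in red(c): print(atz(c,r[0][0]+r[0][2]/2-.5,r[0][1]+r[0][3]/2-.5,.150))
crop(s,245,215,65,6,"pics/sc5.png");crop(t,270,225,60,6,"pics/tc5.png")
E
```

```text
time_s: 8.77
tcp_pos: [0.4504, -0.3464, 0.1317]
ee_rot: [[1.0, -0.002, -0.0], [-0.002, -1.0, 0.0], [-0.0, -0.0, -1.0]]
wrist_force: [-1.1, -0.2, 0.1]
gripper_width: 0.486
time_s: 9.18
tcp_pos: [0.4498, -0.3463, 0.237]
ee_rot: [[1.0, -0.002, -0.004], [-0.002, -1.0, 0.001], [-0.004, -0.001, -1.0]]
wrist_force: [1.1, -1.0, 0.0]
gripper_width: 0.835
time_s: 9.6
tcp_pos: [0.451, -0.3466, 0.3383]
ee_rot: [[1.0, -0.002, 0.004], [-0.002, -1.0, -0.001], [0.004, 0.001, -1.0]]
wrist_force: [0.3, -0.1, -0.9]
gripper_width: 0.86
[ 0.4502526  -0.34620644  0.33537888] [-0.16845658  0.28712137 -0.34387408] 0.8598150625517919 [([np.int32(264), np.int32(234), np.int32(6), np.int32(13), np.int32(71)], array([266.6, 239.8]))] []
[ 0.45237284 -0.35194312  0.15      ]
```

View pics/sc5.png

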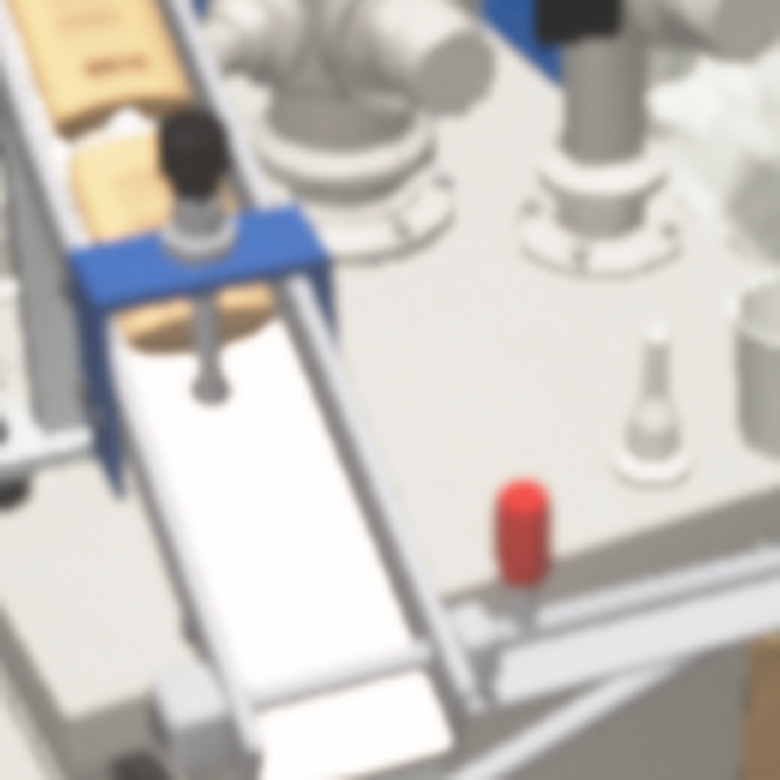

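View pics/tc5.png

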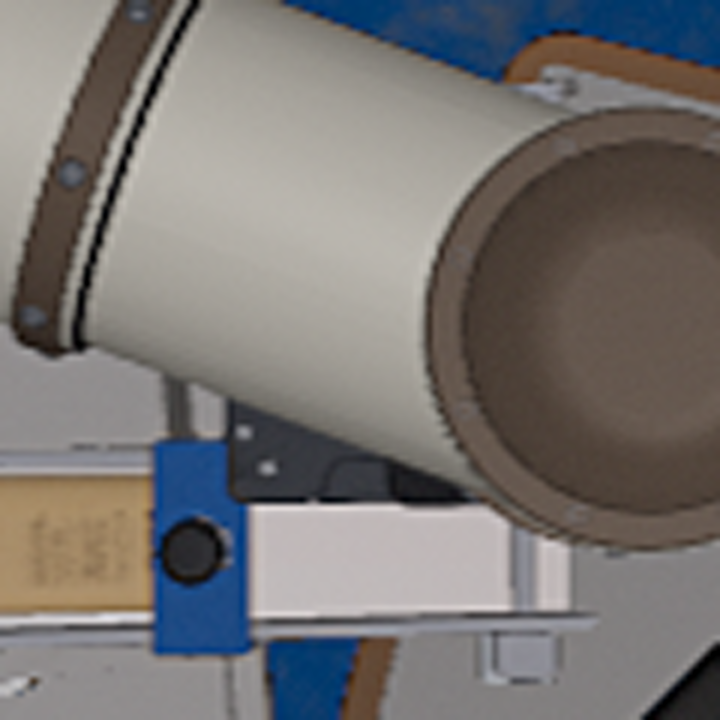

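The bolt is across and against its stop. It showed 15 N against the push, and the grip moved 71 mm by both the TCP and the camera. Next, over the knob.

```bash
python3 -m jog '[[-1.4,-3,0,0,0,0],[-1.4,-3,0,0,0,0],[-1.45,-3,0,0,0,0],[-1.45,-3,0,0,0,0],[0,0,0,0,0,0]]' 8.7; python3 -m jog '[[0,0,2,0,0,0],[0,0,2,0,0,0],[0,0,1,0,0,0],[0,0,0,0,0,0],[0,0,0,0,0,0]]'
python3 - <<'E'
from h import *
s=capture("scene");t=capture("top");st=sense();print(st['tcp_pos'],st['wrist_force'],st['gripper_width'])
crop(s,215,165,65,6,"pics/sc6.png");crop(t,245,250,60,6,"pics/tc6.png")
E
```

```text
time_s: 10.12
tcp_pos: [0.3908, -0.2233, 0.3356]
ee_rot: [[1.0, 0.001, -0.003], [0.001, -1.0, 0.002], [-0.003, -0.002, -1.0]]
wrist_force: [-0.4, -0.2, 0.1]
gripper_width: 0.992
time_s: 10.53
tcp_pos: [0.394, -0.2269, 0.2859]
ee_rot: [[1.0, -0.002, -0.002], [-0.002, -1.0, -0.0], [-0.002, 0.0, -1.0]]
wrist_force: [-0.2, 0.4, 1.5]
gripper_width: 0.998
[ 0.39477483 -0.22707269  0.28726052] [-1.05900146 -0.4217163   0.58611391] 0.997874836614824
```

View pics/sc6.png

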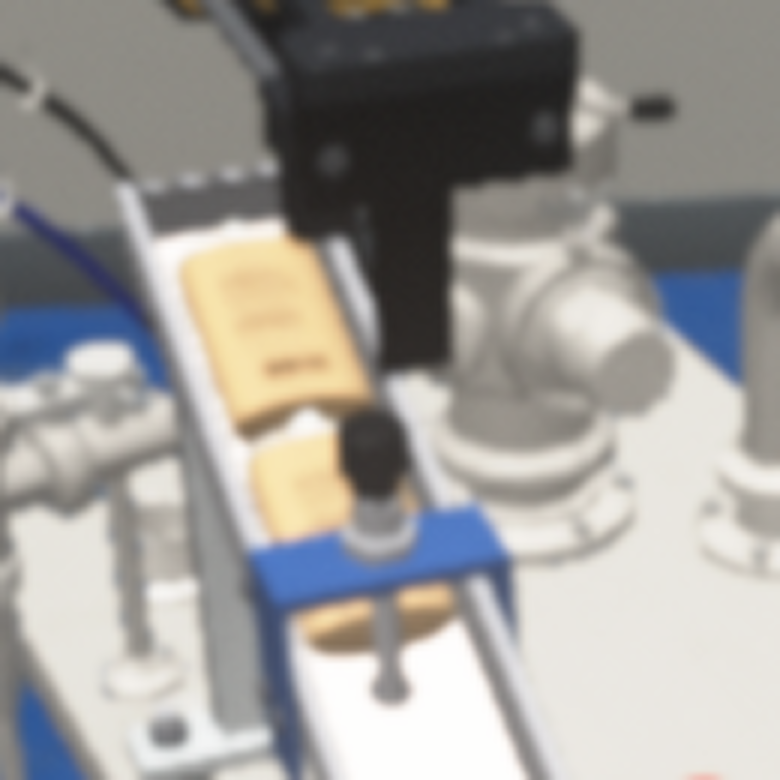

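```bash
python3 - <<'E'
from h import *
s=capture("scene");p=sense()['tcp_pos'];print(p)
for q in (p+[0,-.0435,0],p+[0,-.0585,0],np.array([.393,-.226,.243])): print((proj(s,q)-[150,100])*6)
E
python3 -m jog '[[-0.1,0,2,0,0,0],[0,0,2,0,0,0],[0,0,1.8,0,0,0],[0,0,1.4,0,0,0],[0,0,0,0,0,0]]'; python3 -m jog '[[0,0,0,0,0,0],[0,0,0,0,0,0],[0,0,0,0,0,0],[0,0,0,0,0,0],[0,0,0,0,0,0]]'
python3 - <<'E'
from h import *
s=capture("scene");print(sense()['tcp_pos'])
crop(s,215,165,65,6,"pics/sc7.png")
E
```

```text
[ 0.39478885 -0.22701247  0.2874112 ]
[407.28015456 353.74985659]
[423.36126006 376.43437951]
[366.73245066 420.40002161]
time_s: 11.1
tcp_pos: [0.3918, -0.2262, 0.2125]
ee_rot: [[1.0, -0.002, -0.004], [-0.002, -1.0, 0.002], [-0.004, -0.002, -1.0]]
wrist_force: [-0.4, -0.1, 0.0]
gripper_width: 1.004
time_s: 11.52
tcp_pos: [0.3936, -0.2267, 0.2154]
ee_rot: [[1.0, -0.002, 0.002], [-0.002, -1.0, -0.0], [0.002, 0.0, -1.0]]
wrist_force: [-0.5, -0.2, 0.2]
gripper_width: 0.998
[ 0.39343365 -0.22665868  0.21518274]
```

View pics/sc7.png

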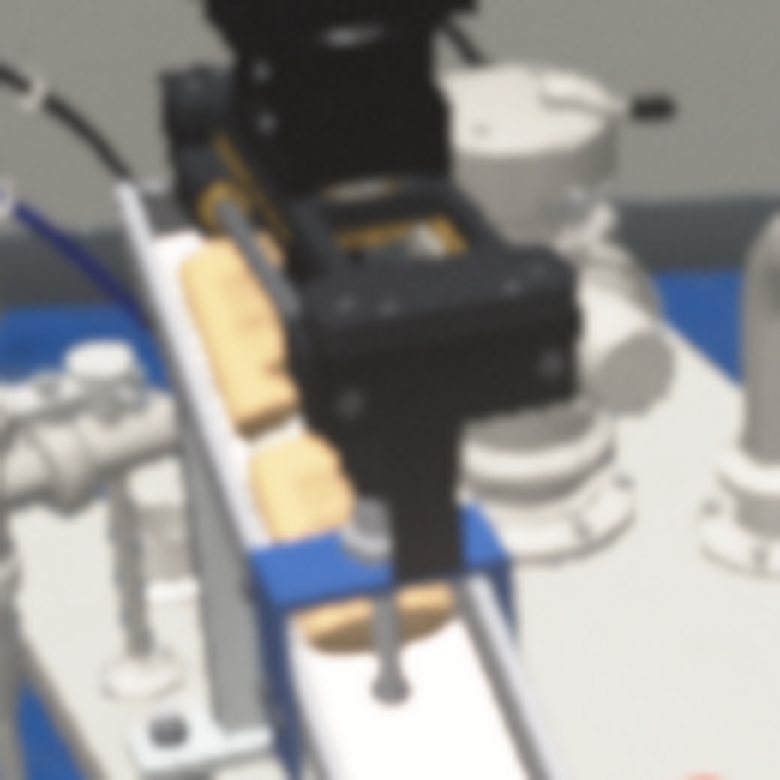

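The gripper straddles the knob, and the front fingertip at crop (430,575) overlaps where the knob was. Closing.

```bash
Z='' ; python3 -m jog '[[0,0,0.1,0,0,0],[0,0,0,0,0,0],[0,0,0,0,0,0],[0,0,0,0,0,0],[0,0,0,0,0,0]]' 0; python3 -m jog '[[0,0,0,0,0,0],[0,0,0,0,0,0],[0,0,0,0,0,0],[0,0,0,0,0,0],[0,0,0,0,0,0]]'; python3 -m jog '[[0,0,0,0,0,0],[0,0,0,0,0,0],[0,0,0,0,0,0],[0,0,0,0,0,0],[0,0,0,0,0,0]]'
```

```text
time_s: 11.98
tcp_pos: [0.3931, -0.2266, 0.2135]
ee_rot: [[1.0, -0.002, -0.0], [-0.002, -1.0, -0.0], [-0.0, 0.0, -1.0]]
wrist_force: [0.7, 0.7, -0.3]
gripper_width: 0.705
time_s: 12.4
tcp_pos: [0.3931, -0.2266, 0.2136]
ee_rot: [[1.0, -0.002, -0.0], [-0.002, -1.0, -0.0], [-0.0, 0.0, -1.0]]
wrist_force: [0.7, -0.8, -0.1]
gripper_width: 0.322
time_s: 12.82
tcp_pos: [0.3931, -0.2254, 0.2134]
ee_rot: [[1.0, -0.002, 0.0], [-0.002, -1.0, 0.002], [0.0, -0.002, -1.0]]
wrist_force: [0.6, 5.2, 1.6]
gripper_width: 0.258
```

```bash
python3 -m jog '[[0,-0.1,-0.5,0,0,0],[0,0,-0.9,0,0,0],[0,0,-0.9,0,0,0],[0,0,-0.9,0,0,0],[0,0,-0.5,0,0,0]]'; python3 -m jog '[[0,0,-0.3,0,0,0],[0,0,0,0,0,0],[0,0,0,0,0,0],[0,0,0,0,0,0],[0,0,0,0,0,0]]'
```

```text
time_s: 13.23
tcp_pos: [0.3931, -0.2253, 0.2511]
ee_rot: [[1.0, -0.002, 0.0], [-0.002, -1.0, 0.001], [0.0, -0.001, -1.0]]
wrist_force: [3.8, -0.9, -9.3]
gripper_width: 0.258
time_s: 13.65
tcp_pos: [0.393, -0.2253, 0.253]
ee_rot: [[1.0, -0.002, -0.001], [-0.002, -1.0, 0.001], [-0.001, -0.001, -1.0]]
wrist_force: [3.3, 0.4, -9.4]
gripper_width: 0.256
```

```bash
python3 -m jog '[[0,0,-0.2,0,0,0],[0,0,0,0,0,0],[0,0,0,0,0,0],[0,0,0,0,0,0],[0,0,0,0,0,0]]';python3 -m jog '[[0,0,-0.2,0,0,0],[0,0,0,0,0,0],[0,0,0,0,0,0],[0,0,0,0,0,0],[0,0,0,0,0,0]]'
python3 - <<'E'
from h import *
s=capture("scene");t=capture("top");print(sense()['tcp_pos'])
crop(s,230,205,65,6,"pics/sc8.png");crop(t,262,235,60,6,"pics/tc8.png")
E
```

```text
time_s: 14.07
tcp_pos: [0.3931, -0.2254, 0.2554]
ee_rot: [[1.0, -0.002, -0.0], [-0.002, -1.0, 0.0], [-0.0, -0.0, -1.0]]
wrist_force: [3.5, 2.4, -9.0]
gripper_width: 0.257
time_s: 14.48
tcp_pos: [0.393, -0.2253, 0.2557]
ee_rot: [[1.0, -0.002, -0.001], [-0.002, -1.0, 0.001], [-0.001, -0.001, -1.0]]
wrist_force: [6.1, -1.0, -18.0]
gripper_width: 0.26
[ 0.39301458 -0.2253037   0.25570847]
```

View pics/sc8.png

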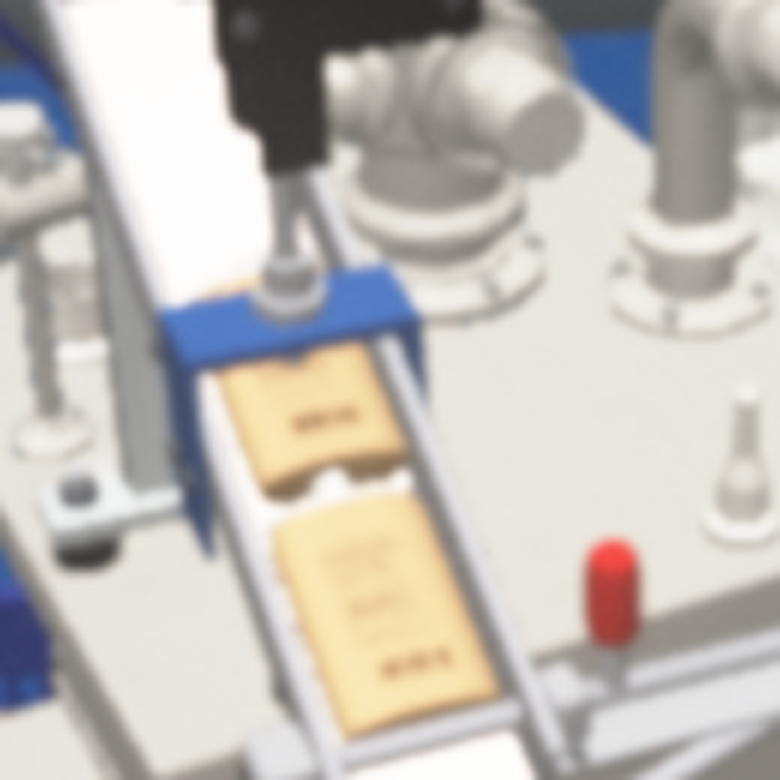

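View pics/tc8.png

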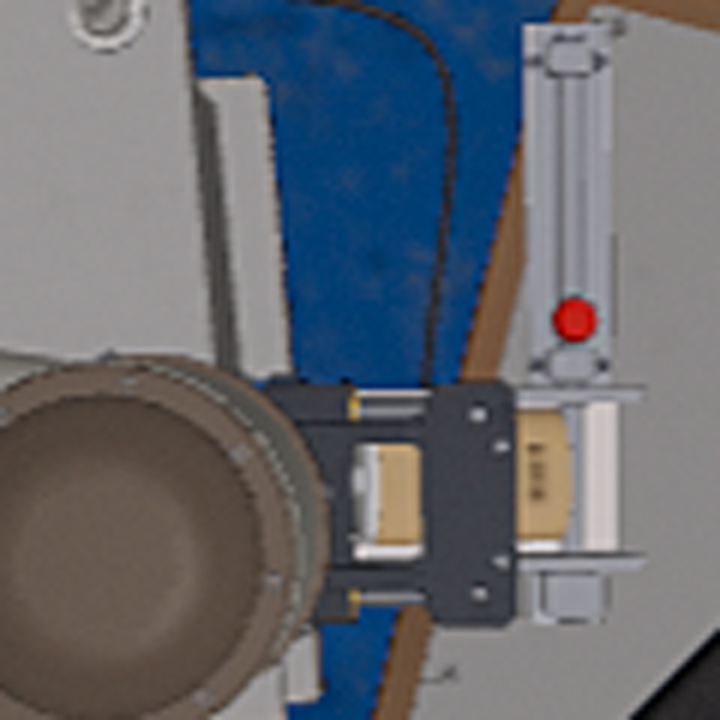

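```bash
python3 -m jog '[[0,0,0.1,0,0,0],[0,0,0,0,0,0],[0,0,0,0,0,0],[0,0,0,0,0,0],[0,0,0,0,0,0]]';python3 -m jog '[[0,0,0,0,0,0],[0,0,0,0,0,0],[0,0,0,0,0,0],[0,0,0,0,0,0],[0,0,0,0,0,0]]'
python3 - <<'E'
from h import *
a=capture("scene")["frame"].astype(int)
import time
b=capture("scene");
print(abs(a-b["frame"]).max(),sense()['tcp_pos'],sense()['wrist_force'])
crop(b,245,215,100,4,"pics/sc9.png")
E
```

```text
time_s: 15.0
tcp_pos: [0.393, -0.2253, 0.2557]
ee_rot: [[1.0, -0.002, -0.001], [-0.002, -1.0, 0.001], [-0.001, -0.001, -1.0]]
wrist_force: [5.9, 0.0, -15.6]
gripper_width: 0.254
time_s: 15.42
tcp_pos: [0.393, -0.2253, 0.2557]
ee_rot: [[1.0, -0.002, -0.001], [-0.002, -1.0, 0.001], [-0.001, -0.001, -1.0]]
wrist_force: [5.4, 0.3, -15.9]
gripper_width: 0.264
7 [ 0.39305193 -0.22532709  0.2556763 ] [  5.68227408   0.0754685  -15.31851025]
```

View pics/sc9.png

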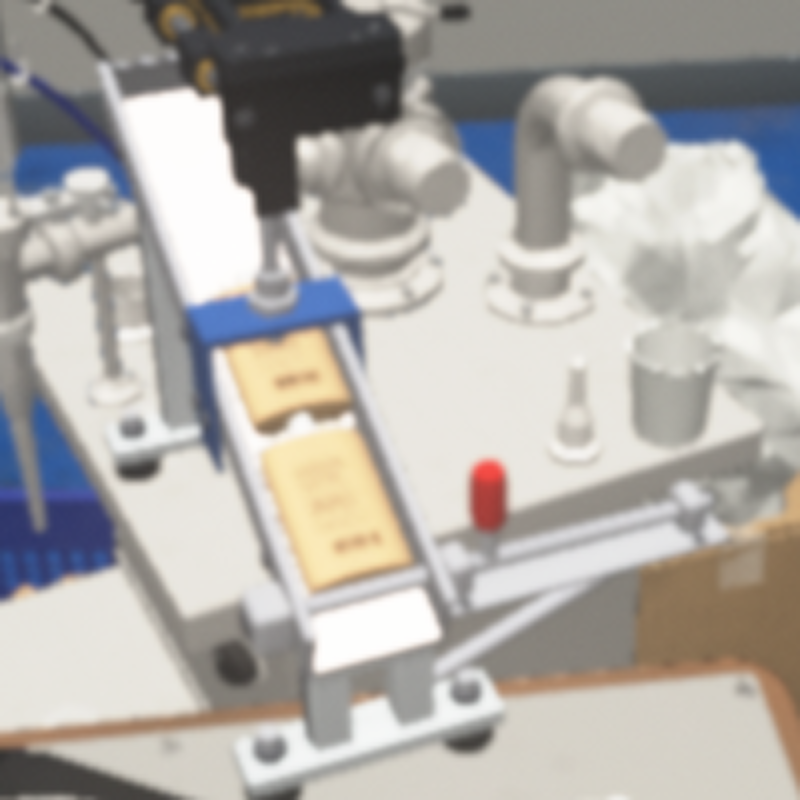

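The front bottle rests on the bolt at crop (365,590) and the rear one on its cap at (300,420). The pin is up, the grip is steady, and nothing is moving.

```bash
python3 -c "
from station import finish_job
print(finish_job())"
```

```text
the job is handed in; nothing more can be done
None
```

The job is handed in at about 15.5 s, with the bolt home, the plunger held up and both bottles run down against the bolt. No verdict was reported.

- **Bolt:** I gripped the red handle and slid it about 71 mm to its hard stop. It showed about 15 N against the push, and the camera agreed with the arm on the distance. The plunger was still seated then.
- **Plunger:** I gripped the knob and pulled it up about 42 mm to its upper stop. I eased off 1 mm before handing in, and the last reading was about 15 N downward with the height steady at 0.2557 m.
- **Bottles:** The last pictures show the front bottle's base on the bolt and the rear bottle against its cap. Two frames taken one after the other were the same apart from image noise. I judged their positions from the pictures and did not measure them.
- **Bystanders:** The arm stayed well clear of the two packed bottles and the nozzle, but I did not measure them again at the end.
- **Disagreements:** The two cameras differed by 1 to 3 mm on the handle and knob. The gripper opening read about 1.6 mm under the known diameters on both grips, and neither affected the job.

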